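Set the bread slicer to the long mark and slide the board to it

ROBOT

A 6-joint arm with a two-finger parallel gripper is mounted at the origin on a cart in front of the work surface, level with it; the furniture and walls round the work are solid. World frame = base frame: x ahead of the robot, y to its left, z up, the work surface at z = 0. Lengths are in m, angles in rad, forces in N, time in s.
With the tool pointing down it reaches from about 0.425 to 0.95 m from the base axis. Payload 3.5 kg.
Tool frame: the origin (TCP) lies midway between the tips of the shut fingers; the grasp point (between the pads) lies ctrl.hold_point_z behind it (ctrl.hold_point_z is the distance from the TCP to the grasp point, in m); z points along the fingers, x is the direction in which the jaws open and shut, and the axes are right-handed (so a half turn about z gives the same grasp; the last joint's range is limited). The gripper opens to 85 mm and grips with 20 to 120 N. Pads are 22 mm wide; open, the fingers measure 114 mm over their backs; the gripper's body (76 mm by 85 mm) begins 54 mm behind the grasp point. The pads swing forward as they close: fully open they stand 13 mm farther back than shut.
Start: joints at [1.198, 0.286, 1.577, -0, 1.279, -0.15], TCP at [0.149, 0.658, 0.231] pointing down, gripper open.
Joint ranges: [-2.77, 2.77], [-0.9, 2.22], [0.21, 2.48], [-1.53, 4.67], [0.24, 2.81], [-2.84, 2.84]. Speed limits (rad/s): [2.79, 2.79, 3.14, 3.14, 3.14, 3.14].

INTERFACE

Orientations are given as a unit quaternion [x, y, z, w].
In Python, from plant import ctrl gives the robot as it stands.
- The arm moves only by the tool step_arm, never from a script. Its arguments are lists of equal length, an entry for each row: "gripper": the gripper's target within -1 to 1 (shut at 1, half-way at 0, fully open at -1); "linear": the shift along the tool's x, y, z in m, a list of three; "delta_rot": the turn, a rotation vector about the tool's x, y, z in degrees, a list of three. A call has 1 to 20 rows; each row is the pose to reach, as a shift and turn from the pose commanded when the call began, along the tool's axes at that moment; what a row does not reach only later rows make up. A row lasts 1/8 s, in which the tool goes at most 62.5 mm and 10.7 degrees, less where a joint would pass 70% of its speed; a pose out of reach is approached as far as the arm can. A call with a gripper value outside its range is refused whole. The fingers move at their own pace and stop on an object; "grip_force" is the grip in N (left out, the last holds). Time passes only in rows, so rows that repeat a pose let the fingers close. It gives the time, the measured TCP pose, the force and the opening at its end, in the units of the state.
- ctrl.get_state(): the state, without advancing time (a new reading comes with each control period).
- ctrl.read_camera(name): name is "scene" or "top" or "wrist"; returns a dict with "frame" (420x560x3 uint8, red, green, blue), "fx", "fy", "cx", "cy" (pixels), "view" (4x4, takes a point from world to camera coordinates). Camera axes: x right, y down, z forward; pixel columns grow to the right and rows downward; lengths in m; the calibration is good to about 2 mm. A picture is of the moment at which its call begins. There is no depth.
- ctrl.sign_off(): hands the job in, once; it reports no verdict.
The state is a dict: "time": time; "qpos": joint angles; "dq": joint speeds; "joint_efforts": joint torques, N m; "eef_pos": TCP position; "tcp_rot": TCP orientation; "contact_force": force on the tool from outside, world axes, zero at the start; "wrist_torque": the same for the moment, N m; "opening": opening from 0.0 (shut) to 1.0 (fully open).
Only numpy, scipy, OpenCV 4.12 (cv2) and the standard library are available. Lean on these libraries where they do the work, as an engineer would, in place of code of your own. Each camera call takes 0.05 s, during which the arm holds its last target. There are 200 camera calls.

TASK

Get the bread slicer ready for thick slices: with a fingertip, roll the knurled thickness wheel until the gap of the stop plate has closed to the long mark on the scale, and push the chopping board along the worktop until its end lies flush against the left side of the slicer's base, alongside the blade, to catch the slices. Do both by rolling and pushing only: move the stop plate by its wheel and not directly, do not lift the board, do not touch the blade and leave the other things where they are. Order does not matter; finish with the hand clear.

Things in the scene. Friction and masses are not known exactly. Their poses are not given: they have to be found in the camera images.
- slicer: White bread slicer, fixed. Origin on the worktop under it; x to its back (away from the robot at yaw 0), y to its left, z up. In its frame in mm: base block x -150 to 150, y -110 to 55, 34 high. Motor housing x 25 to 150, y 10 to 95, z 60 to 175, overhanging the base's left side. Carriage parked at the front right (x -163 to -30, y -105 to -9), up to z 125.
- base_left (a point): Middle of the lower edge of the base's left side, at slicer x 0, y +55, z 0 mm (axes like the slicer's). The upright face y = 55 is where the end of the board goes; the board (14 mm) passes beneath the motor housing and the wheel bracket, whose undersides are at z = 60.
- wheel_crown (a point): Topmost point of the black knurled thickness wheel, at slicer x -85, y +74, z 138 mm (axes like the slicer's; does not turn). Wheel 60 mm across, 16 mm wide, 28 ridges 1.6 mm high; axis along slicer y, 30 mm below. Its top 20 mm stand free above the fork's white cheeks (y 41 to 58 and 91 to 105, x -120 to -50, top z 118). It takes about 1 N at the rim and stays where it is left.
- wheel (a joint): Turn of the thickness wheel in rad, 0 (gap nil) to 7.75. It falls, closing the gap, as the crown is rolled away to the slicer's back (slicer +x), and grows as it is rolled to the front. It moves the stop plate 4 mm per rad (a screw): 30 mm rolled along the rim is 1 rad or 4 mm of gap.
- gauge (a joint): Gap in m: how far the upright aluminium stop plate (in front of the blade) has its face left of the blade's plane; 0 to 0.031. The right edge of the black pointer on the plate's top shows it on the scale, an aluminium bar with black lines every 5 mm from 0 (right) to 30 mm (left). The long thick line is 10 mm: the gap wanted.
- scale_mark (a point): Rear end of the long mark (10 mm) on the scale, at slicer x -102.5, y +10, z 118.5 mm, where the right edge of the pointer has to stand.
- board: Wooden chopping board, loose, 0.2 to 0.45 kg, flat on the worktop left of the slicer, 150 mm (its x) by 240 mm (its y) by 14 mm; origin at the centre of its underside. Its y lies roughly along slicer y, its end 5 to 9 cm off the base. In place its 150 mm end touches the base's left side: its centre is then at slicer y = +175 mm, x near 0.
- blade: Upright round steel blade, 150 mm across, in the plane slicer y = 0, centre at slicer x +35, z 106 mm; the black guard round its rear half reaches z 191. The body's origin is the slicer's origin. Not to be touched.
- salt_shaker: Salt shaker, 44 mm across, 90 mm high, loose; origin at the centre of its underside. Stands left of the motor housing. Leave it.
- spice_jar_a: Spice jar, 41 mm across, 95 mm high, loose; origin under its centre. Stands behind the board's place. Leave it.
- egg_timer: Kitchen timer, 59 mm across, 59 mm high, loose; origin under its centre. Stands right of the slicer. Leave it.
- matchbox: Matchbox 36 x 58 x 17 mm, loose; origin under its centre. Lies in front of the slicer. Leave it.
- teaspoon: Teaspoon 132 mm long, loose, in front of the slicer, origin at its middle. Leave it.
- fork: Cake fork 147 mm long, loose, in front of the slicer, origin at its middle. Leave it.

How it is judged:
At the end, for the whole second after the job is handed in: The gap is 10 mm within 1.5 mm (pointer at the long mark); the board lies flat with its end against the base's left side (its centre within 9 mm of the flush position, turned less than 0.09 rad, and between 55 mm in front of and 50 mm behind the slicer's middle); all at rest (value of joint gauge between 0.0085 and 0.0115 m and y of board in the frame of slicer between 0.165 and 0.184 m and x of board in the frame of slicer between -0.055 and 0.05 m and angle between the y axis of board and the y axis of slicer, either way round below 0.09 rad and height (world z) of board below 0.004 m and linear speed of board below 0.01 m/s and velocity of joint wheel between -0.05 and 0.05 rad/s); the robot touches nothing.
It fails at once if the board is lifted or tipped (height (world z) of board above 0.012 m or angle between board's own z axis and vertical above 0.12 rad).
It fails at once if the blade is touched (contact force between any of the fingers, the arm and blade above 0.5 N).
It fails at once if the stop plate is moved directly instead of by its wheel (contact force between any of the fingers, the arm and gauge above 1 N).
It fails at once if another thing is moved or lifted (distance of any of salt_shaker, spice_jar_a, egg_timer, matchbox, teaspoon, fork from where it was at the start of the episode above 0.015 m).
It also fails if it takes over 72 s, if anything falls off the work surface, if the arm or the gripper's body presses on something with over 40 N, if the wrist force passes 120 N, or if a joint passes its speed limit or range.

## Working session

There is one attempt and no reset: what is moved stays moved. The work goes in short steps, Python scripts to look and compute and a tool call to move; the robot and the scene stay as the last step left them, time stands still between calls to the robot, and variables do not carry over. Pictures are saved under pics/ and viewed, on a budget of 10 in all, crops included, one or two more only if the job needs it, and the job is handed in when it is done.

Besides the shell and the picture viewer there is one more tool, called after "Call:" by a JSON object that holds its "fn" and its "kwargs", one argument or row to a line. step_arm: Moves the arm, as the interface text tells. Its arguments: {"type":"object","properties":{"gripper":{"type":"array"},"linear":{"type":"array"},"delta_rot":{"type":"array"},"grip_force":{"type":"number"}},"required":["gripper","linear","delta_rot"]}

```bash
mkdir -p pics; ls; cat > h.py <<'E'
import numpy as np,cv2
from plant import ctrl
from scipy.spatial.transform import Rotation as R
def snap(n,f):
    c=ctrl.read_camera(n); cv2.imwrite(f,c['frame'][:,:,::-1]); np.savez(f.replace('.png','.npz'),**c); return c
def ray(c,u,v,z):
    T=np.array(c['view']);r=T[:3,:3];t=T[:3,3]
    o=-r.T@t; d=r.T@np.array([(u-c['cx'])/c['fx'],(v-c['cy'])/c['fy'],1]); return o+d*(z-o[2])/d[2]
def proj(c,p):
    q=np.array(c['view'])@np.append(p,1); return np.array([c['fx']*q[0]/q[2]+c['cx'],c['fy']*q[1]/q[2]+c['cy']])
E
python3 - <<'E'
from h import *
for n in('top','scene'):
    c=snap(n,f'pics/{n}0.png'); T=np.array(c['view']); print(n,c['fx'],-T[:3,:3].T@T[:3,3],T[:3,:3].round(2).tolist())
print(ctrl.get_state(),ctrl.hold_point_z)
E
```

```text
pics
top 492.88557381945606 [ 0.41754265 -0.05818767  1.36216421] [[-0.0, -1.0, 0.01], [-1.0, 0.0, -0.08], [0.08, -0.01, -1.0]]
scene 460.52201157809486 [-0.22733485 -0.47018026  0.63748893] [[0.47, -0.88, 0.01], [-0.47, -0.26, -0.84], [0.75, 0.39, -0.54]]
{'time': 0.1, 'qpos': array([ 1.19801901e+00,  2.87130375e-01,  1.57802423e+00,  4.98577964e-06,
        1.27860958e+00, -1.50018913e-01]), 'dq': array([-0.00010266, -0.00071439, -0.00388918,  0.00187604, -0.00308018,
       -0.00058881]), 'joint_efforts': array([ 2.35464386e-04, -4.07294154e+01, -2.93701172e+01, -1.48446725e-04,
        3.43568361e-03,  1.55252656e-05]), 'eef_pos': array([0.14888546, 0.65776737, 0.23005341]), 'tcp_rot': array([ 7.81319612e-01,  6.24130183e-01, -9.41277381e-04,  5.41194205e-04]), 'contact_force': array([-0.40798616,  0.75951069, -0.193261  ]), 'wrist_torque': array([-0.01498165, -0.00320652,  0.02443252]), 'opening': 0.9984799287686731} 0.0187
```

View pics/top0.png

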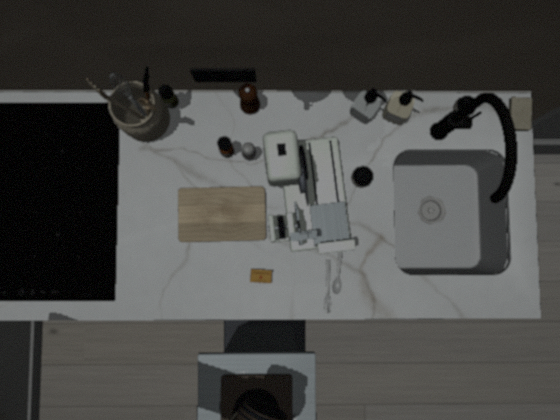

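View pics/scene0.png

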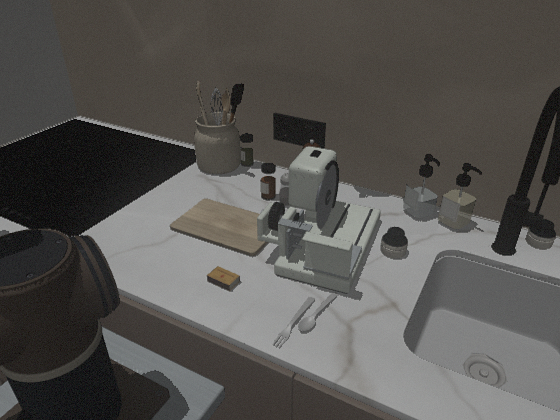

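The top view shows the board at cols 178–266, rows 187–241, and the slicer at cols 265–355, rows 130–250, with the wheel near (279,227). The scene view agrees. Next is an enlarged, brightened crop.

```bash
python3 - <<'E'
from h import *
c=dict(np.load('pics/top0.npz')); f=c['frame'][:,:,::-1].copy()
g=np.clip(f[120:290,170:370].astype(float)*1.5,0,255).astype('uint8')
cv2.imwrite('pics/crop1.png',cv2.resize(g,None,fx=4,fy=3.5 if 0 else 3.5,interpolation=cv2.INTER_CUBIC)[:600])
hsv=cv2.cvtColor(f,cv2.COLOR_BGR2HSV)
m=((hsv[:,:,0]<25)&(hsv[:,:,1]>55)&(hsv[:,:,2]>60)).astype('uint8'); m[:175]=0;m[250:]=0;m[:,:165]=0;m[:,275:]=0
m=cv2.morphologyEx(m,cv2.MORPH_OPEN,np.ones((3,3)))
k=max(cv2.findContours(m,0,1)[0],key=cv2.contourArea)
print(cv2.contourArea(k),cv2.boundingRect(k))
b=cv2.boxPoints(cv2.minAreaRect(k)); P=np.array([ray(c,u,v,.014) for u,v in b]);print(b,P.round(4),P.mean(0),np.linalg.norm(P-np.roll(P,1,0),axis=1))
E
```

```text
1990.0 (186, 188, 71, 52)
[[185.0558  190.03433]
 [255.47177 187.47375]
 [257.30804 237.97061]
 [186.89206 240.53119]] [[ 0.5934  0.1946  0.014 ]
 [ 0.6003  0.0013  0.014 ]
 [ 0.4612 -0.004   0.014 ]
 [ 0.4548  0.1877  0.014 ]] [0.5274237  0.09491309 0.014     ] [0.13877586 0.19345435 0.13910291 0.19182636]
```

View pics/crop1.png

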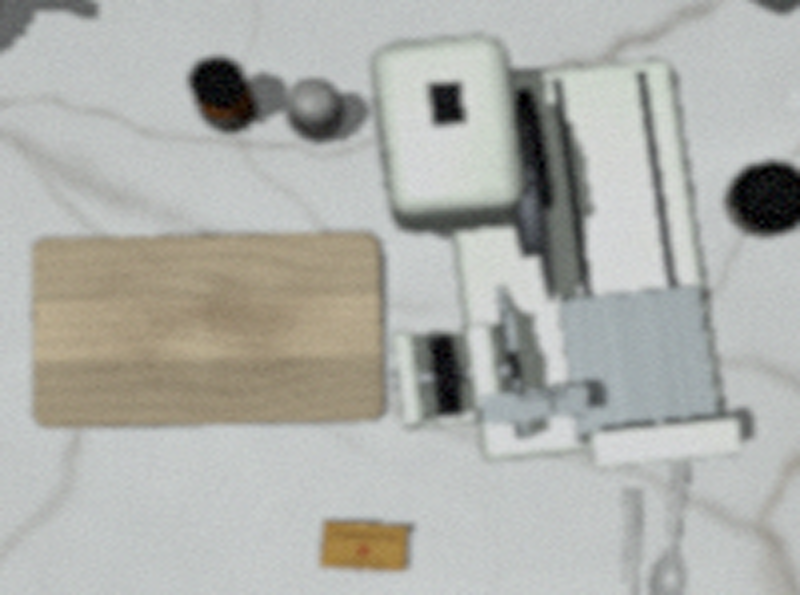

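The crop gives the board corners at about (32,238),(382,232),(385,418),(35,426). The base's left top edge runs from (487,458) to (458,235), its rear right corner is (675,62), and the wheel is at (448,372). Cheek corners are (398,335) and (405,425).

```bash
cat >> h.py <<'E'
def cp(x,y): return 170+x/4,120+y/3.5
E
python3 - <<'E'
from h import *
c=dict(np.load('pics/top0.npz'))
W=lambda x,y,z: ray(c,*cp(x,y),z)
fl,le,rr,rm=W(487,458,.034),W(458,235,.034),W(675,62,.034),W(707,285,.034)
a=lambda p,q:np.arctan2((q-p)[1],(q-p)[0])
print(fl,le,rr,rm,'yaw',a(fl,le),a(rm,rr))
# base front-left (-150,55), rear right (150,-110)
ya=a(fl,rr)-np.arctan2(-.165,.300); print('diag',np.linalg.norm((rr-fl)[:2]),np.hypot(.3,.165),'yaw diag',ya)
w=W(448,374,.138)
for yaw in(ya,):
    r=np.array([[np.cos(yaw),-np.sin(yaw)],[np.sin(yaw),np.cos(yaw)]])
    o=(fl+rr)[:2]/2-r@[0,-.0275]; print('origin',o,'wheel pred',o+r@[-.085,.074],'seen',w)
    for q,z in(((398,335),.118),((405,425),.118),((440,215),.1)): print(r.T@(W(*q,z)[:2]-o))
    B=np.array([W(*q,.014)[:2] for q in((32,238),(382,232),(385,418),(35,426))]); print(B.round(4),'sides',np.linalg.norm(B-np.roll(B,1,0),axis=1)); m=B.mean(0)
    print('board',m,'in slicer',r.T@(m-o),'corners',((B-o)@r).round(4).tolist(),'byaw',a(np.append(B[2],0),np.append(B[1],0)),a(np.append(B[1],0),np.append(B[0],0))-np.pi/2)
for n,q,z in(('salt',(315,105),.09),('jar',(218,80),.095)): print(n,W(*q,z), r.T@(W(*q,z)[:2]-o))
E
```

```text
[ 0.42574425 -0.0973292   0.034     ] [ 0.59835155 -0.07839367  0.034     ] [ 0.73484047 -0.22768033  0.034     ] [ 0.55906374 -0.24726139  0.034     ] yaw 0.1092660341840868 0.1109399368935312
diag 0.33545773355048725 0.34238136631539984 yaw diag 0.103756588098605
origin [ 0.57744417 -0.13515266] wheel pred [ 0.48523707 -0.07035411] seen [ 0.48467658 -0.0702763   0.138     ]
[-0.05305437  0.1022836 ]
[-0.11816335  0.10467462]
[0.03385195 0.06619167]
[[ 0.5991  0.214 ]
 [ 0.6035 -0.0263]
 [ 0.4572 -0.0284]
 [ 0.4516  0.2098]] sides [0.14748031 0.24039839 0.14632882 0.23826754]
board [0.5278539  0.09227848] in slicer [-0.02576842  0.23134412] corners [[0.0577, 0.3451], [0.0372, 0.1055], [-0.1085, 0.1186], [-0.0894, 0.3561]] byaw 0.013995835714128236 0.01856287273027779
salt [0.68874747 0.01565585 0.09      ] [0.12632404 0.13846974]
jar [0.7065722  0.07856664 0.095     ] [0.15056862 0.19919608]
```

The measurements agree with each other: the predicted and seen wheel positions differ by 1 mm, and the sizes match. The slicer origin is (0.5775,−0.135) with yaw 0.107, and the board sits 56 mm off flush, turned −0.09 rad. I'll push the board first, with the jaws open as a two-point pusher.

```bash
cat >> h.py <<'E'
YAW=.107; RS=np.array([[np.cos(YAW),-np.sin(YAW)],[np.sin(YAW),np.cos(YAW)]]); O=np.array([.5775,-.135])
def go(sx,sy,z,p=None,q=None,yaw=YAW):
    "slicer-frame target -> tool shift and turn from current pose"
    s=ctrl.get_state(); p=s['eef_pos']; r=R.from_quat(s['tcp_rot']); w=np.append(O+RS@[sx,sy],z)
    t=R.from_matrix([[np.cos(yaw),np.sin(yaw),0],[np.sin(yaw),-np.cos(yaw),0],[0,0,-1]])
    print('world',w.round(3),'lin',r.inv().apply(w-p).round(4),'rot',(r.inv()*t).as_rotvec(degrees=True).round(2))
E
python3 -c "
from h import *
go(-.022,.40,.10); go(-.022,.40,-.006)"
```

```text
world [0.513 0.26  0.1  ] lin [-0.3069  0.4429  0.1306] rot [6.000e-02 1.200e-01 7.111e+01]
world [ 0.513  0.26  -0.006] lin [-0.3067  0.4429  0.2366] rot [6.000e-02 1.200e-01 7.111e+01]
```

Call:
{"fn": "step_arm", "kwargs": {
  "gripper": [-1,-1,-1,-1,-1,-1,-1,-1,-1,-1,-1,-1,-1,-1,-1,-1],
  "linear": [
    [-0.307,0.443,0.13],
    [-0.307,0.443,0.13],
    [-0.307,0.443,0.13],
    [-0.307,0.443,0.13],
    [-0.307,0.443,0.13],
    [-0.307,0.443,0.13],
    [-0.307,0.443,0.13],
    [-0.307,0.443,0.13],
    [-0.307,0.443,0.13],
    [-0.307,0.443,0.13],
    [-0.307,0.443,0.13],
    [-0.307,0.443,0.13],
    [-0.307,0.443,0.205],
    [-0.307,0.443,0.22],
    [-0.307,0.443,0.23],
    [-0.307,0.443,0.23]
  ],
  "delta_rot": [
    [0,0,71],
    [0,0,71],
    [0,0,71],
    [0,0,71],
    [0,0,71],
    [0,0,71],
    [0,0,71],
    [0,0,71],
    [0,0,71],
    [0,0,71],
    [0,0,71],
    [0,0,71],
    [0,0,71],
    [0,0,71],
    [0,0,71],
    [0,0,71]
  ]
}}

```text
time: 2.1
eef_pos: [0.5131, 0.2618, 0.0016]
tcp_rot: [0.998, 0.055, 0.0, -0.0]
contact_force: [0.4, 0.9, -0.1]
opening: 1.001
```

Call:
{"fn": "step_arm", "kwargs": {
  "gripper": [-1,-1,-1,-1,-1,-1,-1,-1,-1,-1,-1,-1,-1],
  "linear": [
    [0,0,0.006],
    [0,0,0.006],
    [0,0.01,0.006],
    [0,0.02,0.006],
    [0,0.03,0.006],
    [0,0.038,0.006],
    [0,0.046,0.006],
    [0,0.054,0.006],
    [0,0.062,0.006],
    [0,0.07,0.006],
    [0,0.078,0.006],
    [0,0.086,0.006],
    [0,0.086,0.006]
  ],
  "delta_rot": [
    [0,0,0],
    [0,0,0],
    [0,0,0],
    [0,0,0],
    [0,0,0],
    [0,0,0],
    [0,0,0],
    [0,0,0],
    [0,0,0],
    [0,0,0],
    [0,0,0],
    [0,0,0],
    [0,0,0]
  ]
}}

```text
time: 3.72
eef_pos: [0.5228, 0.1746, -0.0047]
tcp_rot: [0.999, 0.054, -0.0, 0.0]
contact_force: [0.0, -0.2, 0.1]
opening: 1.001
```

```bash
python3 - <<'E'
from h import *
c=snap('top','pics/top1.png'); f=c['frame'][:,:,::-1]
g=np.clip(f[120:290,170:370].astype(float)*1.5,0,255).astype('uint8')
cv2.imwrite('pics/crop2.png',cv2.resize(g,None,fx=4,fy=3.5,interpolation=cv2.INTER_CUBIC))
s=ctrl.get_state();print(s['contact_force'],RS.T@(s['eef_pos'][:2]-O))
E
```

```text
[ 0.75982855  0.30549696 -0.45928313] [-0.02134535  0.31402102]
```

View pics/crop2.png

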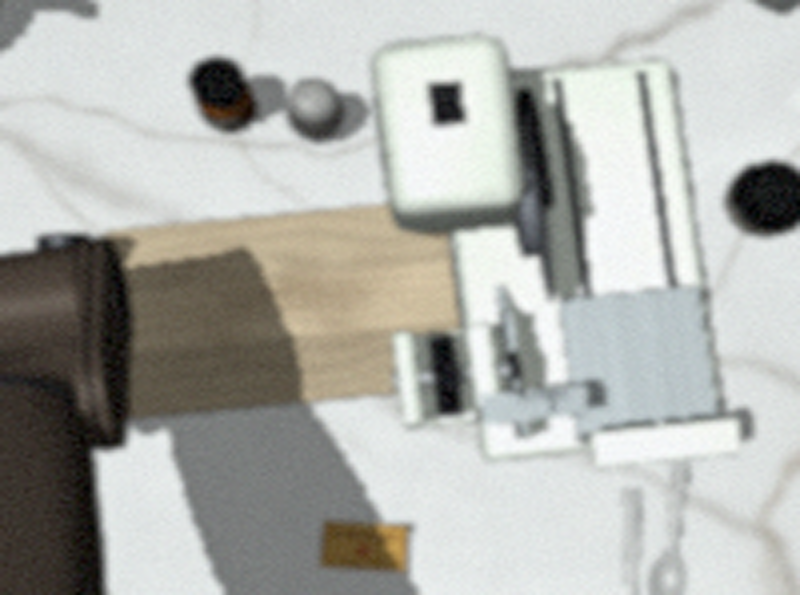

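The board slid straight, turned parallel to the slicer, and its right end is near the base edge at about (455,300). I'll keep pushing gently until there is contact force.

Call:
{"fn": "step_arm", "kwargs": {
  "gripper": [-1,-1,-1,-1,-1],
  "linear": [
    [0,0.003,0],
    [0,0.006,0],
    [0,0.009,0],
    [0,0.01,0],
    [0,0.01,0]
  ],
  "delta_rot": [
    [0,0,0],
    [0,0,0],
    [0,0,0],
    [0,0,0],
    [0,0,0]
  ]
}}

```text
time: 4.4
eef_pos: [0.5219, 0.1707, -0.0047]
tcp_rot: [0.999, 0.054, -0.001, -0.004]
contact_force: [-4.1, 19.5, 1.7]
opening: 0.998
```

The force rose to 19.5 N after 4 mm, so the board is flush. Next: retreat, rise and move over to the wheel.

Call:
{"fn": "step_arm", "kwargs": {
  "gripper": [-1,-1,0,1,1,1,1,1],
  "linear": [
    [0,-0.02,0],
    [0,-0.05,0],
    [0,-0.05,-0.06],
    [0,-0.05,-0.12],
    [0,-0.05,-0.18],
    [0,-0.05,-0.24],
    [0,-0.05,-0.24],
    [0,-0.05,-0.24]
  ],
  "delta_rot": [
    [0,0,0],
    [0,0,0],
    [0,0,0],
    [0,0,0],
    [0,0,0],
    [0,0,0],
    [0,0,0],
    [0,0,0]
  ]
}}

```text
time: 5.4
eef_pos: [0.5181, 0.2152, 0.235]
tcp_rot: [0.999, 0.054, -0.0, 0.0]
contact_force: [-0.4, 0.6, -0.8]
opening: 0.0
```

```bash
python3 - <<'E'
from h import *
go(-.135,.074,.235)
c=snap('wrist','pics/w0.png'); T=np.array(c['view']); s=ctrl.get_state()
r=R.from_quat(s['tcp_rot']); print('cam in tool',r.inv().apply(-T[:3,:3].T@T[:3,3]-s['eef_pos']),(T[:3,:3]@r.as_matrix()).round(2).tolist(),c['fx'],s['opening'])
E
```

```text
world [ 0.435 -0.076  0.235] lin [-1.138e-01  2.803e-01  2.000e-04] rot [0.03 0.01 0.11]
cam in tool [-0.00038889 -0.07587279 -0.1442479 ] [[1.0, -0.0, -0.0], [-0.0, 0.96, -0.3], [0.0, 0.3, 0.96]] 301.3543285145188 -0.001492259350491644
```

Call:
{"fn": "step_arm", "kwargs": {
  "gripper": [1,1,1,1,1,1,1,1],
  "linear": [
    [-0.115,0.27,-0.01],
    [-0.115,0.27,-0.01],
    [-0.115,0.27,-0.01],
    [-0.115,0.27,-0.01],
    [-0.115,0.27,-0.01],
    [-0.115,0.27,-0.01],
    [-0.115,0.27,-0.01],
    [-0.115,0.27,-0.01]
  ],
  "delta_rot": [
    [0,0,0],
    [0,0,0],
    [0,0,0],
    [0,0,0],
    [0,0,0],
    [0,0,0],
    [0,0,0],
    [0,0,0]
  ]
}}

```text
time: 6.45
eef_pos: [0.4332, -0.0645, 0.2444]
tcp_rot: [0.998, 0.055, -0.001, -0.0]
contact_force: [-0.0, -0.6, -0.3]
opening: 0.001
```

```bash
python3 - <<'E'
from h import *
c=snap('wrist','pics/w1.png'); s=ctrl.get_state();print(s['eef_pos'],RS.T@(s['eef_pos'][:2]-O))
P=lambda x,y,z: proj(c,np.append(O+RS@[x,y],z)).round(1)
for y in range(0,35,5): print(y,P(-.1025,y/1e3,.1185))
print('crown',P(-.085,.074,.138))
f=c['frame'][:,:,::-1]; x0,y0=P(-.1,.03,.12).astype(int); x0=max(0,min(x0-100,360)); y0=max(0,min(y0-75,270)); print(x0,y0)
cv2.imwrite('pics/w1c.png',np.clip(1.4*cv2.resize(f[y0:y0+150,x0:x0+200],None,fx=4,fy=4,interpolation=cv2.INTER_CUBIC).astype(float),0,255).astype('uint8'))
E
```

```text
[ 0.433343   -0.06451613  0.24466005] [-0.13580517  0.08547616]
0 [310.4 278.8]
5 [310.5 274.4]
10 [310.7 270. ]
15 [310.9 265.5]
20 [311.1 261. ]
25 [311.3 256.4]
30 [311.5 251.8]
crown [335.8 216.1]
214 177
```

View pics/w1c.png

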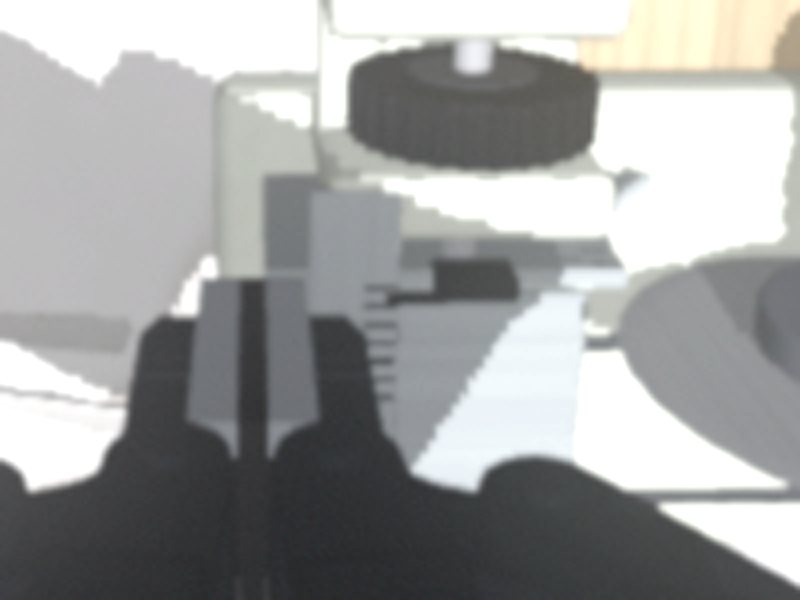

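The crop shows the wheel where predicted (col 473, row 105). The scale ticks run from row 286 to 396 at about col 380, and the pointer's right edge is near row 305, which is about 25 mm. That leaves roughly 113 mm of rim to roll. First stroke: about 45 mm, pressed 2–3 mm.

Call:
{"fn": "step_arm", "kwargs": {
  "gripper": [1,1,1,1,1,1,1,1,1,1,1,1,1,1,1,1],
  "linear": [
    [0.02,0.0115,0.05],
    [0.02,0.0115,0.09],
    [0.02,0.0115,0.109],
    [0.02,0.0115,0.109],
    [0.026,0.0115,0.109],
    [0.032,0.0115,0.109],
    [0.038,0.0115,0.109],
    [0.044,0.0115,0.109],
    [0.05,0.0115,0.109],
    [0.056,0.0115,0.109],
    [0.062,0.0115,0.109],
    [0.068,0.0115,0.109],
    [0.072,0.0115,0.109],
    [0.072,0.0115,0.09],
    [0.02,0.0115,0.08],
    [0.02,0.0115,0.08]
  ],
  "delta_rot": [
    [0,0,0],
    [0,0,0],
    [0,0,0],
    [0,0,0],
    [0,0,0],
    [0,0,0],
    [0,0,0],
    [0,0,0],
    [0,0,0],
    [0,0,0],
    [0,0,0],
    [0,0,0],
    [0,0,0],
    [0,0,0],
    [0,0,0],
    [0,0,0]
  ]
}}

```text
time: 8.5
eef_pos: [0.452, -0.0744, 0.1644]
tcp_rot: [0.999, 0.054, -0.001, -0.0]
contact_force: [-0.2, 1.2, -0.3]
opening: -0.001
```

Call:
{"fn": "step_arm", "kwargs": {
  "gripper": [1,1,1],
  "linear": [
    [-0.04,-0.0115,-0.05],
    [-0.04,-0.0115,-0.08],
    [-0.04,-0.0115,-0.08]
  ],
  "delta_rot": [
    [0,0,0],
    [0,0,0],
    [0,0,0]
  ]
}}

```text
time: 8.88
eef_pos: [0.4153, -0.0685, 0.2482]
tcp_rot: [0.999, 0.054, 0.003, 0.001]
contact_force: [-0.7, 0.1, -0.1]
opening: -0.003
```

```bash
cat >> h.py <<'E'
def look(name):
    c=snap('wrist',f'pics/{name}.png'); s=ctrl.get_state();print(s['eef_pos'],RS.T@(s['eef_pos'][:2]-O),s['time'])
    P=lambda x,y,z: proj(c,np.append(O+RS@[x,y],z)).round(1)
    x0,y0=P(-.1,.02,.12).astype(int); x0=max(0,min(x0-50,460)); y0=max(0,min(y0-37,345)); print(x0,y0)
    for y in (0,.01,.03): print(y,((P(-.1025,y,.1185)-[x0,y0])*8))
    cv2.imwrite(f'pics/{name}c.png',np.clip(1.2*cv2.resize(c['frame'][y0:y0+75,x0:x0+100,::-1],None,fx=8,fy=8,interpolation=cv2.INTER_CUBIC).astype(float),0,255).astype('uint8'))
E
python3 -c "
from h import *
look('w2')"
```

```text
[ 0.41438131 -0.06804357  0.24606234] [-0.15503513  0.08399392] 8.925
280 220
0 [376.  434.4]
0.01 [380.8 364.8]
0.03 [388.8 220.8]
```

View pics/w2c.png

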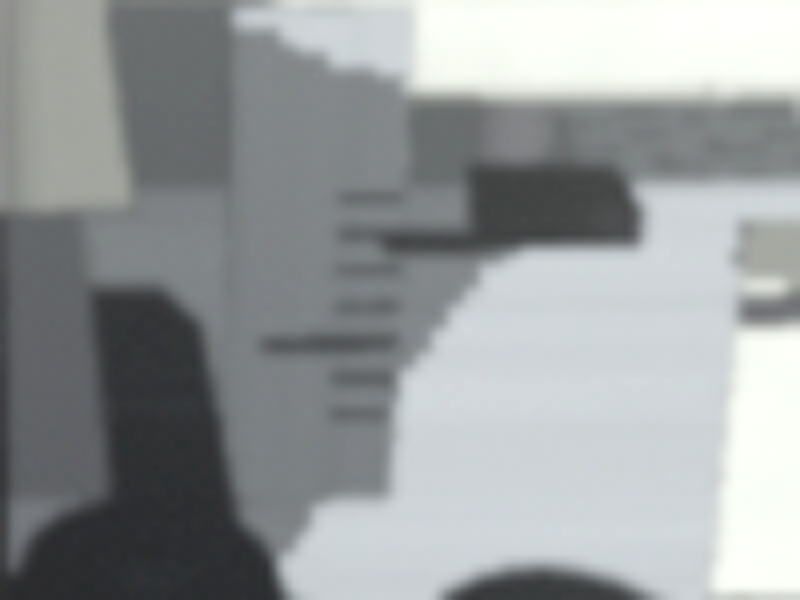

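The ticks now read clearly: rows 196 (30 mm), 232, 268, 304, 342 (long, 10 mm), 378 and 412. The pointer's right edge is at row ~250, or 22.5 mm. The wheel turned less than the stroke, so I'll press a little deeper and read the force mid-stroke.

Call:
{"fn": "step_arm", "kwargs": {
  "gripper": [1,1,1,1,1,1,1,1,1],
  "linear": [
    [0.036,0.01,0.05],
    [0.036,0.01,0.1],
    [0.036,0.01,0.112],
    [0.036,0.01,0.112],
    [0.042,0.01,0.112],
    [0.048,0.01,0.112],
    [0.054,0.01,0.112],
    [0.06,0.01,0.112],
    [0.066,0.01,0.112]
  ],
  "delta_rot": [
    [0,0,0],
    [0,0,0],
    [0,0,0],
    [0,0,0],
    [0,0,0],
    [0,0,0],
    [0,0,0],
    [0,0,0],
    [0,0,0]
  ]
}}

```text
time: 10.05
eef_pos: [0.4824, -0.0708, 0.1373]
tcp_rot: [0.999, 0.054, 0.002, 0.0]
contact_force: [-2.5, 3.5, 14.7]
opening: 0.002
```

Call:
{"fn": "step_arm", "kwargs": {
  "gripper": [1,1,1,1],
  "linear": [
    [0.006,0,0],
    [0.012,0,0],
    [0.018,0,0],
    [0.024,0,0]
  ],
  "delta_rot": [
    [0,0,0],
    [0,0,0],
    [0,0,0],
    [0,0,0]
  ]
}}

```text
time: 10.55
eef_pos: [0.5052, -0.068, 0.1345]
tcp_rot: [0.999, 0.055, 0.001, 0.0]
contact_force: [-0.3, -0.0, 1.0]
opening: 0.001
```

Call:
{"fn": "step_arm", "kwargs": {
  "gripper": [1,1,1,1,1,1,1],
  "linear": [
    [0,0,-0.02],
    [0,0,-0.03],
    [-0.06,0,-0.04],
    [-0.06,0,-0.04],
    [-0.095,-0.01,-0.1],
    [-0.095,-0.01,-0.112],
    [-0.095,-0.01,-0.112]
  ],
  "delta_rot": [
    [0,0,0],
    [0,0,0],
    [0,0,0],
    [0,0,0],
    [0,0,0],
    [0,0,0],
    [0,0,0]
  ]
}}

```text
time: 11.42
eef_pos: [0.4098, -0.0688, 0.2473]
tcp_rot: [0.999, 0.054, 0.002, 0.001]
contact_force: [-0.4, -0.7, 0.4]
opening: 0.002
```

```bash
python3 -c "
from h import *
look('w3')
c=dict(np.load('pics/w3.npz')); g=c['frame'].mean(2)
d=dict(np.load('pics/w2.npz')); h=d['frame'].mean(2)
# dark rows: tick column and pointer column
P=lambda c,x,y,z: proj(c,np.append(O+RS@[x,y],z))
for cc,im in((d,h),(c,g)):
  u,v=P(cc,-.1025,.01,.1185).round().astype(int); 
  for k in(-4,-2,1,3,5,7): print(k,v,im[v-26:v+12,u+k].round().astype(int).tolist())
"
```

```text
[ 0.40914546 -0.06852612  0.24567314] [-0.16029257  0.0840733 ] 11.475
286 221
0 [374.4 432.8]
0.01 [379.2 362.4]
0.03 [388.  217.6]
-4 266 [111, 109, 110, 105, 92, 97, 107, 105, 93, 86, 98, 107, 104, 92, 97, 106, 107, 98, 90, 99, 104, 94, 76, 76, 97, 103, 91, 84, 96, 106, 104, 90, 95, 105, 109, 109, 109, 109]
-2 266 [112, 113, 111, 106, 92, 98, 107, 107, 94, 85, 97, 106, 105, 92, 96, 107, 108, 98, 90, 99, 104, 96, 78, 83, 101, 104, 92, 85, 97, 106, 103, 91, 95, 105, 108, 108, 108, 107]
1 266 [113, 111, 110, 107, 94, 100, 109, 107, 91, 69, 61, 78, 94, 92, 99, 108, 108, 100, 95, 105, 109, 101, 91, 97, 105, 110, 114, 118, 121, 128, 141, 147, 148, 148, 147, 153, 157, 159]
3 266 [99, 96, 97, 102, 106, 108, 110, 106, 90, 69, 61, 78, 100, 109, 109, 111, 111, 110, 110, 112, 112, 113, 112, 114, 121, 136, 160, 174, 176, 176, 178, 177, 176, 175, 174, 174, 175, 174]
5 266 [90, 90, 93, 101, 109, 110, 111, 107, 92, 69, 60, 79, 101, 112, 113, 113, 112, 111, 111, 113, 116, 125, 130, 137, 158, 171, 176, 178, 179, 179, 180, 178, 177, 175, 175, 174, 175, 174]
7 266 [90, 90, 93, 102, 108, 111, 112, 107
[... 554 characters left out ...]
, 107, 92, 92, 104, 108, 98, 76, 63, 76, 94, 91, 92, 103, 107, 97, 90, 104, 114, 113, 107, 109, 116, 120, 118, 116, 122, 130, 133, 134, 133]
3 266 [111, 106, 106, 103, 97, 91, 95, 100, 103, 100, 103, 108, 106, 91, 69, 58, 73, 98, 108, 120, 146, 160, 163, 163, 164, 164, 165, 168, 171, 172, 172, 174, 175, 174, 174, 174, 174, 174]
5 266 [92, 91, 92, 91, 91, 90, 90, 93, 102, 108, 111, 111, 108, 93, 70, 61, 93, 137, 156, 163, 172, 177, 179, 178, 177, 176, 177, 178, 179, 179, 179, 179, 178, 177, 176, 175, 176, 176]
7 266 [90, 91, 91, 91, 90, 91, 90, 93, 102, 108, 112, 112, 109, 93, 71, 68, 110, 154, 172, 176, 178, 179, 179, 178, 176, 176, 177, 178, 179, 179, 179, 179, 178, 176, 175, 175, 175, 175]
```

From the pixel profiles, the tick spacing is 4.52 px and the pointer's right edge went from 22 to 17.2 mm, so that stroke gave 4.8 mm. I'll repeat the same stroke.

Call:
{"fn": "step_arm", "kwargs": {
  "gripper": [1,1,1,1,1,1,1,1,1,1,1,1,1,1,1,1,1,1,1,1],
  "linear": [
    [0.041,0.01,0.05],
    [0.041,0.01,0.1],
    [0.041,0.01,0.112],
    [0.041,0.01,0.112],
    [0.047,0.01,0.112],
    [0.053,0.01,0.112],
    [0.059,0.01,0.112],
    [0.065,0.01,0.112],
    [0.071,0.01,0.112],
    [0.077,0.01,0.112],
    [0.083,0.01,0.112],
    [0.089,0.01,0.112],
    [0.095,0.01,0.112],
    [0.095,0.01,0.092],
    [0.095,0.01,0.082],
    [0.035,0.01,0.072],
    [0.035,0.01,0.072],
    [0,0,0],
    [0,0,0],
    [0,0,0]
  ],
  "delta_rot": [
    [0,0,0],
    [0,0,0],
    [0,0,0],
    [0,0,0],
    [0,0,0],
    [0,0,0],
    [0,0,0],
    [0,0,0],
    [0,0,0],
    [0,0,0],
    [0,0,0],
    [0,0,0],
    [0,0,0],
    [0,0,0],
    [0,0,0],
    [0,0,0],
    [0,0,0],
    [0,0,0],
    [0,0,0],
    [0,0,0]
  ]
}}

```text
time: 13.98
eef_pos: [0.4097, -0.0688, 0.2472]
tcp_rot: [0.999, 0.054, 0.002, 0.001]
contact_force: [-0.4, 0.4, -1.2]
opening: -0.001
```

```bash
cat >> h.py <<'E'
def prof(name,ks=(-4,-2,3,5)):
    look(name); c=dict(np.load(f'pics/{name}.npz')); g=c['frame'].mean(2)
    u,v=proj(c,np.append(O+RS@[-.1025,.01],.1185)).round().astype(int)
    for k in ks: print(k,v,g[v-26:v+12,u+k].round().astype(int).tolist())
E
python3 -c "
from h import *
prof('w4')"
```

```text
[ 0.40909489 -0.06851055  0.24559909] [-0.16034119  0.08409417] 14.025
286 221
0 [376.  434.4]
0.01 [380. 364.]
0.03 [389.6 219.2]
-4 266 [111, 111, 111, 109, 99, 88, 97, 108, 107, 94, 87, 100, 108, 104, 91, 97, 107, 106, 93, 85, 98, 105, 97, 80, 86, 102, 105, 92, 86, 99, 107, 105, 93, 97, 107, 110, 110, 110]
-2 266 [113, 113, 113, 110, 100, 88, 98, 110, 108, 94, 88, 100, 110, 106, 92, 98, 108, 107, 93, 83, 94, 102, 95, 79, 85, 102, 105, 93, 85, 97, 105, 100, 88, 96, 106, 108, 109, 109]
3 266 [98, 98, 99, 101, 96, 91, 92, 94, 94, 91, 90, 90, 93, 101, 106, 109, 109, 110, 97, 73, 65, 103, 153, 172, 174, 174, 175, 176, 177, 178, 179, 179, 178, 176, 174, 175, 175, 175]
5 266 [90, 90, 91, 91, 90, 90, 90, 90, 90, 90, 89, 90, 93, 102, 108, 112, 115, 119, 111, 86, 74, 115, 159, 175, 176, 176, 177, 178, 179, 180, 180, 180, 179, 177, 175, 175, 175, 175]
```

Now 12.7 mm. Partial stroke for about 2.5 mm.

Call:
{"fn": "step_arm", "kwargs": {
  "gripper": [1,1,1,1,1,1,1,1,1,1,1,1,1,1,1,1,1,1],
  "linear": [
    [0.041,0.01,0.05],
    [0.041,0.01,0.1],
    [0.041,0.01,0.112],
    [0.041,0.01,0.112],
    [0.047,0.01,0.112],
    [0.053,0.01,0.112],
    [0.059,0.01,0.112],
    [0.065,0.01,0.112],
    [0.071,0.01,0.112],
    [0.073,0.01,0.112],
    [0.073,0.01,0.112],
    [0.073,0.01,0.09],
    [0.073,0.01,0.08],
    [0.035,0.01,0.07],
    [0.035,0.01,0.07],
    [0,-0.01,0],
    [0,-0.01,0],
    [0,-0.01,0]
  ],
  "delta_rot": [
    [0,0,0],
    [0,0,0],
    [0,0,0],
    [0,0,0],
    [0,0,0],
    [0,0,0],
    [0,0,0],
    [0,0,0],
    [0,0,0],
    [0,0,0],
    [0,0,0],
    [0,0,0],
    [0,0,0],
    [0,0,0],
    [0,0,0],
    [0,0,0],
    [0,0,0],
    [0,0,0]
  ]
}}

```text
time: 16.27
eef_pos: [0.4085, -0.0586, 0.2468]
tcp_rot: [0.999, 0.054, 0.002, 0.001]
contact_force: [0.2, -0.2, -0.0]
opening: -0.001
```

```bash
python3 -c "
from h import *
prof('w5')"
```

```text
[ 0.40797107 -0.0584332   0.24536449] [-0.16038236  0.09423391] 16.325
286 230
0 [372.8 435.2]
0.01 [376.8 366.4]
0.03 [386.4 224.8]
-4 276 [111, 110, 110, 106, 92, 87, 99, 106, 104, 90, 96, 106, 105, 91, 84, 96, 106, 102, 88, 94, 105, 103, 82, 70, 92, 103, 95, 82, 94, 105, 102, 87, 94, 105, 109, 109, 108, 108]
-2 276 [112, 111, 112, 107, 93, 85, 99, 108, 105, 90, 96, 107, 107, 92, 85, 99, 107, 104, 90, 95, 104, 101, 80, 70, 93, 103, 96, 83, 95, 105, 103, 88, 94, 105, 107, 108, 107, 108]
3 276 [104, 102, 100, 97, 89, 88, 93, 96, 92, 88, 91, 95, 99, 97, 98, 103, 108, 110, 120, 140, 124, 82, 69, 112, 153, 169, 172, 175, 178, 178, 176, 174, 174, 173, 173, 174, 175, 175]
5 276 [89, 90, 89, 88, 89, 89, 89, 88, 87, 88, 88, 88, 87, 89, 95, 104, 109, 114, 132, 152, 133, 84, 79, 129, 163, 178, 180, 180, 181, 180, 178, 176, 175, 175, 176, 176, 176, 177]
```

View pics/w5c.png

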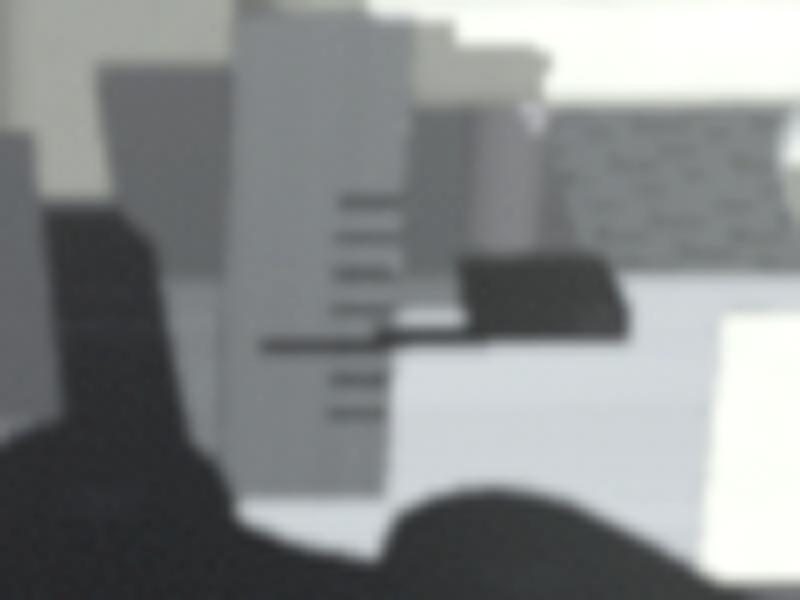

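The pointer's right edge (row ~343) is on the long mark (row 343–347), so the gap is about 10 mm. To rule out parallax I'll read it again from nearly overhead.

Call:
{"fn": "step_arm", "kwargs": {
  "gripper": [1,1,1,1,1],
  "linear": [
    [0,0.05,0],
    [0,0.1,0],
    [0,0.12,0],
    [0,0.12,0],
    [0,0.12,0]
  ],
  "delta_rot": [
    [0,0,0],
    [0,0,0],
    [0,0,0],
    [0,0,0],
    [0,0,0]
  ]
}}

```text
time: 16.95
eef_pos: [0.4203, -0.1766, 0.2445]
tcp_rot: [0.999, 0.055, -0.001, -0.001]
contact_force: [-0.6, 0.7, 0.5]
opening: -0.002
```

```bash
python3 -c "
from h import *
prof('w6',(-4,3,5))"
```

```text
[ 0.42032926 -0.17643891  0.24479953] [-0.16069738 -0.02441673] 17.0
297 112
0 [362.4 474.4]
0.01 [368.8 385.6]
0.03 [380.8 203.2]
-4 160 [157, 173, 177, 171, 152, 141, 160, 173, 176, 169, 144, 135, 159, 173, 176, 169, 146, 153, 170, 174, 169, 139, 111, 136, 164, 174, 168, 143, 134, 158, 173, 175, 169, 148, 156, 171, 175, 175]
3 160 [150, 159, 160, 158, 149, 140, 144, 146, 143, 137, 124, 121, 128, 137, 147, 161, 165, 168, 164, 135, 95, 92, 115, 130, 137, 138, 137, 133, 127, 134, 159, 172, 176, 176, 178, 178, 179, 178]
5 160 [139, 139, 139, 138, 138, 137, 134, 124, 110, 104, 102, 105, 108, 112, 128, 156, 170, 173, 168, 137, 95, 94, 120, 133, 136, 137, 136, 135, 129, 135, 158, 173, 177, 178, 179, 179, 180, 179]
```

View pics/w6c.png

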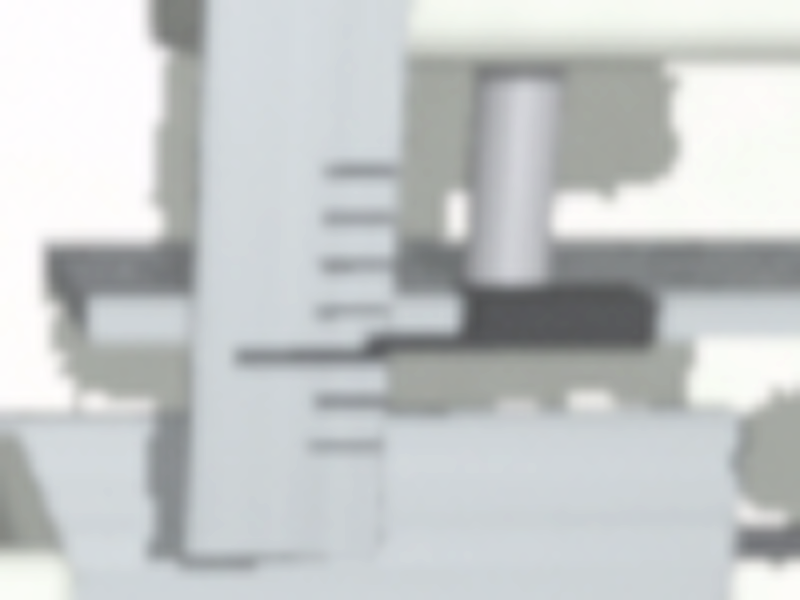

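From nearly overhead the pointer's right edge (row ~350) is on the long mark (row ~353), about 10.2 mm. Now I'll move the hand clear to the left and check the board.

Call:
{"fn": "step_arm", "kwargs": {
  "gripper": [1,1,1,1,1,1,1,1,1,1,1,1],
  "linear": [
    [0,-0.06,-0.03],
    [0,-0.12,-0.03],
    [0,-0.18,-0.03],
    [0,-0.24,-0.03],
    [0,-0.3,-0.03],
    [0,-0.36,-0.03],
    [0,-0.42,-0.03],
    [0,-0.48,-0.03],
    [0,-0.54,-0.03],
    [0,-0.6,-0.03],
    [0,-0.6,-0.03],
    [0,-0.6,-0.03]
  ],
  "delta_rot": [
    [0,0,0],
    [0,0,0],
    [0,0,0],
    [0,0,0],
    [0,0,0],
    [0,0,0],
    [0,0,0],
    [0,0,0],
    [0,0,0],
    [0,0,0],
    [0,0,0],
    [0,0,0]
  ]
}}

```text
time: 18.5
eef_pos: [0.3541, 0.4189, 0.2751]
tcp_rot: [0.998, 0.055, -0.0, 0.0]
contact_force: [0.4, -0.5, 0.7]
opening: -0.001
```

```bash
python3 - <<'E'
from h import *
c=snap('top','pics/top2.png'); f=c['frame'][:,:,::-1]
g=np.clip(f[120:290,170:370].astype(float)*1.5,0,255).astype('uint8')
cv2.imwrite('pics/crop3.png',cv2.resize(g,None,fx=4,fy=3.5,interpolation=cv2.INTER_CUBIC))
d=np.load('pics/top0.npz')['frame'][:,:,::-1].astype(int); print(ctrl.get_state()['dq'].round(3))
E
```

```text
[-0.022 -0.012  0.004  0.002 -0.002  0.   ]
```

View pics/crop3.png

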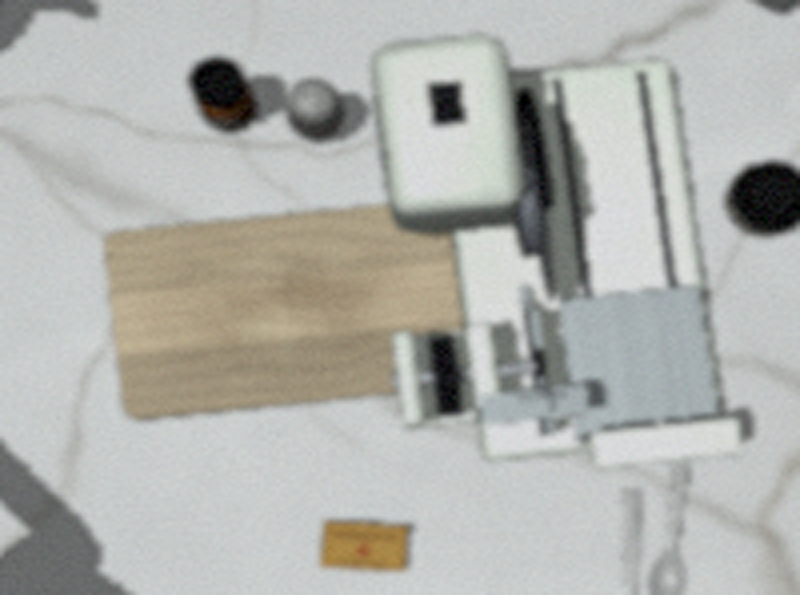

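The board end meets the base edge at about (460,290). The left corners are at (105,233) and (125,417), and the other things look unmoved. One numeric check of the board pose follows.

```bash
python3 - <<'E'
from h import *
c=dict(np.load('pics/top2.npz'))
S=lambda x,y:RS.T@(ray(c,*cp(x,y),.014)[:2]-O)
a,b,e=S(105,233),S(125,417),S(385,206); print(a,b,(a+b)/2-[0,.12],'yaw',np.arctan2(-(a-b)[1],(a-b)[0])*-1, 'yaw rear edge',np.arctan2(-(a-e)[0],(a-e)[1]))
print('base edge check',S(462,262),'board end tip')
E
```

```text
[0.05724372 0.29460583] [-0.08804915  0.29484443] [-0.01540271  0.17472513] yaw -0.001642170080978141 yaw rear edge 0.0028519439000697765
base edge check [0.00787655 0.05307909] board end tip
```

```bash
python3 -c "
from plant import ctrl
print(ctrl.sign_off())"
```

```text
the job is handed in; nothing more can be done
None
```

I did both parts of the job and handed it in at about 18.5 s of the 72 s allowed. Sign-off returned no verdict.

- **Board:** I pushed it with the open jaws until the base stopped it, with about 20 N of push force at the end. My last check put its centre at slicer x −15 mm, y +174.7 mm (target 175), turned less than 0.01 rad.
- **Wheel:** Four fingertip strokes over the crown closed the gap from about 25 mm. The pointer read about 9.7–10 mm from an angle and about 10.2 mm from nearly overhead, so the two views agree. Each stroke turned the wheel less than its length; the first moved the gap only about 2.5–3 mm where I expected about 5.5. I went by the pointer.
- **Other things:** The hand finished clear, to the left, at z 0.275. In the last top view the jar, salt shaker, timer and matchbox looked unmoved. The teaspoon and fork were only partly in that crop, and I checked all of these by eye.

No final check failed. I viewed 9 of the 10 pictures allowed.

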